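# Pack the car-wash caddy on the carport ledge

## Robot

A 7-joint arm with a two-finger parallel gripper is mounted at the origin on the work surface. World frame = base frame: x ahead of the robot, y to its left, z up, the work surface at z = 0. Lengths are in m, angles in degrees, forces in N, time in s.
With the tool pointing down it reaches from about 0.425 to 1.025 m from the base axis. Payload 9.4 kg.
Tool frame: the origin (TCP) lies on the mounting face of the last link; the fingertips stand 186 mm ahead of it and the grasp point (between the pads) lies 167 mm ahead of it (robot.pinch_z is the distance from the TCP to the grasp point, in m); z points along the fingers, y is the line along which they close (so a half turn about z gives the same grasp; the last joint's range is limited). The gripper opens to 93 mm and grips with 3 to 60 N. Pads are 15 mm wide; open, the fingers measure 128 mm over their backs; the gripper's body (75 mm by 188 mm) begins 65 mm behind the grasp point.
Start: joints at [-80.827, 34.337, -0.143, 91.639, 0.103, 54.024, -4.572], TCP at [0.17, 0.705, 0.405] pointing down, gripper open.
Joint ranges: [-147.43, 147.43], [-19.82, 112.94], [-74.19, 73.91], [6.32, 146.72], [-59.91, 239.91], [6.04, 106.73], [-150.56, 150.56]. Speed limits (degrees/s): [127.2, 127.2, 172.46, 172.46, 180, 180, 180].

## Interface

Orientations are given as [roll, pitch, yaw] about the fixed x, y, z axes, in that order (R = Rz(yaw) Ry(pitch) Rx(roll)).
In Python, from rig import robot gives the robot as it stands.
- The arm moves only by the tool step_arm, never from a script. Its argument "rows" is a list of rows, each an object of numbers: "x", "y", "z": the shift along the tool's x, y, z in units of 1000 mm (1.0 is 1000 mm); "wx", "wy", "wz": the turn, a rotation vector about the tool's x, y, z in units of 90 degrees (1.0 is 90 degrees); "claw": the opening, from -1 (shut) to 1 (fully open). A call has exactly 5 rows; each row is the pose to reach, as a shift and turn from the pose commanded when the call began, along the tool's axes at that moment; what a row does not reach only later rows make up. A row lasts 1/8 s, in which the tool goes at most 62.5 mm and 10.7 degrees, less where a joint would pass 70% of its speed; a pose out of reach is approached as far as the arm can. A call with a number of a shift or a turn outside -1 to 1 is refused whole. A call with a gripper value outside its range is refused whole. The fingers move at their own pace and stop on an object; "force" is the grip in N (left out, the last holds). Time passes only in rows, so rows that repeat a pose let the fingers close, or fill a call up. It gives the time, the measured TCP pose, the force, the opening and the grip force at its end, in the units of the state.
- robot.get_state(): the state, without advancing time (a new reading comes with each control period).
- robot.read_camera(name): name is "side" or "top"; returns the picture (420x560x3 uint8, blue, green, red); there is no depth.
- robot.camera_info(name): a dict with "fov_y" (degrees; the focal length in pixels is half the picture's height over the tangent of half this angle, whatever the lens; pixels are square), "cx", "cy" (the principal point, pixels), "R" (3x3) and "t" (3): a world point X has camera coordinates R X + t. Camera axes: x right, y down, z forward; pixel columns grow to the right and rows downward; lengths in m; the calibration is good to about 2 mm. A picture is of the moment at which its call begins. camera_info takes no time and is no camera call.
- robot.job_done(): hands the job in; it is judged then, once.
The state is a dict: "time": time; "joint_positions": joint angles; "dq": joint speeds; "joint_efforts": joint torques, N m; "eef_pos": TCP position; "ee_rot": TCP orientation; "wrist_force": force on the tool from outside, world axes, zero at the start; "wrist_torque": the same for the moment, N m; "finger_gap": finger opening in m; "finger_force": force on a finger pad.
Only numpy, scipy, OpenCV 4.12 (cv2) and the standard library are available. Lean on these libraries where they do the work, as an engineer would, in place of code of your own. Each camera call takes 0.05 s, during which the arm holds its last target. There are 200 camera calls.

## Task

Pack the car-care kit into the black caddy: the squat wax tub with the twist cap upright in the big cell of the two-cell insert, the short amber glass jar upright in the small cell beside it, the wet tyre brush bristles down along the ribbed insert so that it drains, and the pencil tyre gauge flat along the plain insert, where it stays dry. The jar is glass, so set it down and do not let it drop. Leave the tall grease tub, the stick-handled parts brush and the spanner where they are; they do not belong in the caddy.

Things in the scene. Friction and masses are not known exactly. Their poses are not given: they have to be found in the camera images.
- wax_tub_mid (a point): Squat grey plastic wax tub with a ribbed twist cap, standing upright: 50 mm high in all, body 52 to 55 mm across, the cap is the top 17 mm and 60 mm across over its ribs (58 mm under them). 130 g, more or less. The point is its centre, 25 mm above its underside; z up. It may be gripped round the cap in any direction.
- amber_jar_mid (a point): Short amber glass jar with a black screw lid, standing upright: 58 mm high in all, glass 46 mm across up to 40 mm, lid 43 mm across over the top 13 mm. About 150 g. The point is its centre, 29 mm above its underside; z up. Glass: not to be dropped (let go no more than about 1 cm above its floor).
- tyre_brush_mid (a point): Green tyre brush standing on its hard bristles: block 126 x 44 mm, its top 36 mm above the bristle ends, and over it a D handle, a bar 100 mm long (along x) and 22 mm wide, from 56 to 74 mm above the bristle ends. About 140 g. The point is its centre, 37 mm above the bristle ends; x along its length (both ends alike), z up.
- tyre_gauge_mid (a point): Pencil tyre gauge lying flat: steel bar of 13 x 13 mm square section with a round chuck head, 19 mm, at its +x end, a small clip on top and a white stub at its -x end; it reaches 63 mm to +x and 61 mm to -x of this point. About 60 g. The point lies in the bar's middle, 6.5 mm above its underside; x along the bar, z up.
- cell_insert: Light grey two-cell insert, one of three fixed in the black caddy (274 x 162 mm, rim 29 mm above the ledge), 88 mm apart along their x, in any order. Origin: centre of its underside, 5 mm above the ledge; x across (84 mm), y along (150 mm). Floor 5 mm, rim 25 mm above origin; walls 5 mm. Big cell 74 (x) by 72 mm (y), centre y = -34 mm. Small cell 74 by 63 mm, centre y = +38.5 mm.
- drain_insert: Light grey insert with a ribbed draining floor, in the same caddy: one open bay of 74 (x) by 140 mm (y) inside, with six cross ribs on its floor and dark drain slots between them. Origin: centre of its underside, 5 mm above the ledge; x across, y along, z up. Rib tops 9 mm and rim 25 mm above the origin, walls 5 mm thick.
- plain_insert: Light grey insert with a plain flat floor, in the same caddy: one open bay of 74 (x) by 140 mm (y) inside. Origin: centre of its underside, 5 mm above the ledge; x across, y along, z up. Inner floor 5 mm and rim 25 mm above the origin, walls 5 mm thick.
- grease_tub_mid (a point): Look-alike, to be left alone: tall grey tub of 84 mm with a thin smooth snap lid (58 mm across) and a wire bail, standing upright. The point is its centre, 42 mm above its underside.
- parts_brush_mid (a point): Look-alike, to be left alone: green parts brush with a straight stick handle, 150 mm long, 36 mm wide at the head, only 32 mm high, no D handle. The point is its centre, 16 mm above the ledge; x along it, head at +x.
- spanner_mid (a point): Look-alike, to be left alone: flat steel combination spanner, 150 mm long, 38 mm wide at its jaws, 8 mm thick. The point is its centre, 4 mm above the ledge; x along it.
Mind the look-alikes: they are no part of the job. Leave any pink or red look-alike of the part that bears tyre_brush_mid alone.

How it is judged (in metres and radians):
At the end, for the whole second after the job is handed in: All at rest and fully down: wax tub upright in the big cell, jar upright in the small cell, tyre brush bristles down along the ribbed insert, gauge flat along the plain insert (both within 0.3 rad), each near its centre (11 to 34 mm); the three look-alikes within 25 mm of where they began (x of wax_tub_mid in the frame of cell_insert between -0.013 and 0.013 m and y of wax_tub_mid in the frame of cell_insert between -0.047 and -0.021 m and z of wax_tub_mid in the frame of cell_insert between 0.026 and 0.034 m and angle between each of wax_tub_mid, amber_jar_mid's own z axis and vertical below 0.12 rad and linear speed of each of wax_tub, amber_jar, tyre_brush, tyre_gauge below 0.02 m/s and angular speed of each of wax_tub, amber_jar, tyre_brush, tyre_gauge below 0.2 rad/s and x of amber_jar_mid in the frame of cell_insert between -0.016 and 0.016 m and y of amber_jar_mid in the frame of cell_insert between 0.0275 and 0.0495 m and z of amber_jar_mid in the frame of cell_insert between 0.03 and 0.038 m and x of tyre_brush_mid in the frame of drain_insert between -0.018 and 0.018 m and y of tyre_brush_mid in the frame of drain_insert between -0.015 and 0.015 m and z of tyre_brush_mid in the frame of drain_insert between 0.042 and 0.05 m and angle between the x axis of tyre_brush_mid and the y axis of drain_insert, either way round below 0.3 rad and angle between each of tyre_brush_mid, tyre_gauge_mid's own z axis and vertical below 0.2 rad and x of tyre_gauge_mid in the frame of plain_insert between -0.034 and 0.034 m and y of tyre_gauge_mid in the frame of plain_insert between -0.018 and 0.018 m and z of tyre_gauge_mid in the frame of plain_insert between 0.0075 and 0.0155 m and angle between the x axis of tyre_gauge_mid and the y axis of plain_insert, either way round below 0.3 rad and distance of each of grease_tub_mid, parts_brush_mid, spanner_mid from where it was at the start of the episode below 0.025 m); the robot touches nothing.
It fails at once if a look-alike (grease tub, parts brush or spanner) is moved more than 60 mm or tipped over (distance of any of grease_tub_mid, parts_brush_mid, spanner_mid from where it was at the start of the episode above 0.06 m or angle between any of grease_tub_mid, parts_brush_mid, spanner_mid's own z axis and vertical above 0.5 rad).
It fails at once if the glass jar is dropped (falls free by more than about 2 cm) or knocked over ((linear speed of amber_jar above 0.65 m/s and contact force between the fingers and amber_jar below 0.05 N) or angle between amber_jar_mid's own z axis and vertical above 0.9 rad).
It also fails if it takes over 104 s, if anything falls off the work surface, if the arm or the gripper's body presses on something with over 40 N, if the wrist force passes 120 N, or if a joint passes its speed limit or range.

## Working session

There is one attempt and no reset: what is moved stays moved. The work goes in short steps, Python scripts to look and compute and a tool call to move; the robot and the scene stay as the last step left them, time stands still between calls to the robot, and variables do not carry over. Pictures are saved under pics/ and viewed, at most 14 in all, crops included, and the job is handed in when it is done.

Besides the shell and the picture viewer there is one more tool, called after "Request:" as name(argument=value, ...) on one line, values as JSON. step_arm: Moves the arm, as the interface text tells. Its arguments: {"type":"object","properties":{"rows":{"type":"array","items":{"type":"object","properties":{"x":{"type":"number"},"y":{"type":"number"},"z":{"type":"number"},"wx":{"type":"number"},"wy":{"type":"number"},"wz":{"type":"number"},"claw":{"type":"number"}}}},"force":{"type":"number"}},"required":["rows"]}

```bash
mkdir -p pics; ls; python3 - <<'E'
from rig import robot
import cv2
for n in("top","side"):
    cv2.imwrite(f"pics/{n}0.png",robot.read_camera(n)); print(n,robot.camera_info(n))
print(robot.get_state())
E
```

```text
pics
top {'fov_y': 53.54381302057159, 'cx': 282.2435372241956, 'cy': 212.92210351072393, 'R': array([[-0.05013578, -0.99872067, -0.00658958],
       [-0.97846716,  0.05043962, -0.20014458],
       [ 0.20022091, -0.00358671, -0.97974421]]), 't': array([0.02888056, 0.52349044, 1.13490074])}
side {'fov_y': 53.077043257230955, 'cx': 278.64232790696883, 'cy': 210.49929588024767, 'R': array([[ 0.94568853, -0.32448614,  0.01954343],
       [-0.14043536, -0.46202842, -0.87567554],
       [ 0.29317419,  0.82537173, -0.4825043 ]]), 't': array([-0.47175958,  0.13564659,  0.97385705])}
{'time': 0.1, 'joint_positions': array([-80.8267816 ,  34.37969228,  -0.1449817 ,  91.6746658 ,
         0.1033064 ,  54.02563447,  -4.5728469 ]), 'dq': array([ 0.06033467, -0.189876  , -0.01515934, -0.07034283, -0.06538036,
       -0.07912676, -0.01722908]), 'joint_efforts': array([ 5.46466646e-03, -7.66557384e+01,  1.50230873e+00, -2.52934831e+01,
       -5.22763270e-02,  1.35602665e-02,  5.10151119e-05]), 'eef_pos': array([0.17003827, 0.70459977, 0.40395986]), 'ee_rot': array([-1.79920521e+02,  8.01375364e-03,  1.66434396e+02]), 'wrist_force': array([ 0.82324004, -0.26432261,  0.41866618]), 'wrist_torque': array([ 0.04795977, -0.00248115, -0.02660194]), 'finger_force': 0.0, 'finger_gap': 0.09328915063935356}
```

View pics/top0.png

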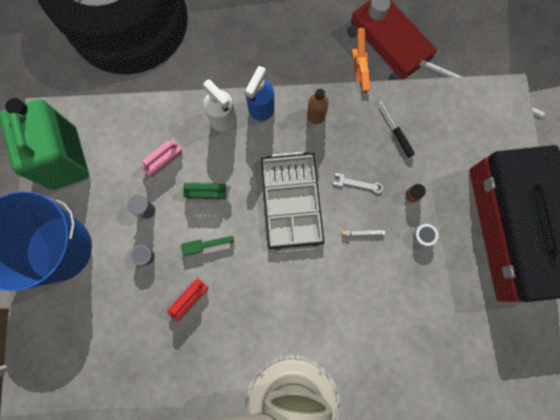

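View pics/side0.png

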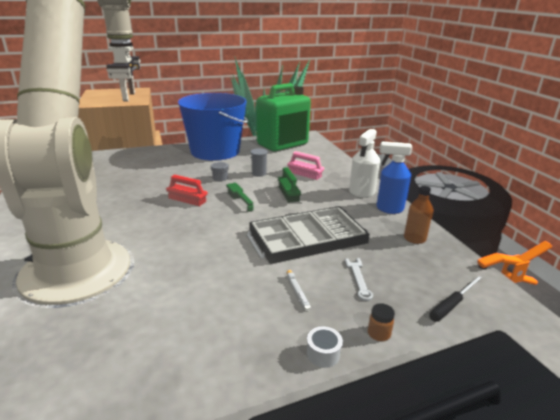

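```bash
cat > h.py <<'E'
import numpy as np, cv2
from rig import robot
def cam(n):
    c=robot.camera_info(n); f=210/np.tan(np.radians(c["fov_y"]/2)); return f,c["cx"],c["cy"],np.array(c["R"]),np.array(c["t"])
def ray(n,u,v):
    f,cx,cy,R,t=cam(n); d=R.T@np.array([(u-cx)/f,(v-cy)/f,1]); return -R.T@t,d/np.linalg.norm(d)
def plane(n,u,v,z):
    o,d=ray(n,u,v); return o+d*(z-o[2])/d[2]
def proj(n,X):
    f,cx,cy,R,t=cam(n); p=R@np.asarray(X,float)+t; return np.round([cx+f*p[0]/p[2],cy+f*p[1]/p[2]],1)
def tri(a,b):
    o1,d1=ray("top",*a); o2,d2=ray("side",*b)
    A=np.stack([d1,-d2],1); s=np.linalg.lstsq(A,o2-o1,rcond=None)[0]
    p,q=o1+s[0]*d1,o2+s[1]*d2; return (p+q)/2,np.linalg.norm(p-q)
E
python3 - <<'E'
import cv2,numpy as np
t=cv2.imread("pics/top0.png");s=cv2.imread("pics/side0.png")
def c(im,x0,y0,x1,y1,w,h): return cv2.resize(im[y0:y1,x0:x1],(w,h),interpolation=cv2.INTER_CUBIC)
o=np.zeros((600,800,3),np.uint8)
o[:280,:720]=c(s,150,145,330,215,720,280)
o[285:600,:480]=c(t,115,160,235,270,480,315) if 0 else c(t,120,175,240,254,480,316)[:315]
o[285:600,485:800]=c(t,252,148,331,253,237,315)[:,:237] if 0 else cv2.copyMakeBorder(c(t,252,148,331,253,237,315),0,0,0,78,cv2.BORDER_CONSTANT)
cv2.imwrite("pics/c1.png",o)
from h import *
print("base",proj("top",[0,0,0]),proj("side",[0,0,0]))
print("squat",tri((142,252),(220,168)),"tall",tri((138,204),(260,154)),"jar lid",tri((418,190),(382,313)),"cup",tri((427,234),(325,340)))
for n,z in(("top",0),("side",0)): pass
print("gauge stub",tri((345,232),(291,273)),"spanner",tri((340,181),(353,264)),tri((377,187),(367,293)))
E
```

```text
base [292.8 404.9] [ 74.9 269.1]
squat (array([0.4318866 , 0.40748891, 0.03494395]), np.float64(0.006308377968251012)) tall (array([0.56884434, 0.40891207, 0.06938728]), np.float64(0.0022130453021747864)) jar lid (array([ 0.57096402, -0.39215532,  0.04966491]), np.float64(0.0027025278061725277)) cup (array([ 0.44528241, -0.40847939,  0.03509359]), np.float64(0.00030639089969706264))
gauge stub (array([ 0.4667658 , -0.17848113,  0.01156486]), np.float64(0.000717512995847388)) spanner (array([ 0.62542718, -0.17779505,  0.00138887]), np.float64(0.0023378859526443493)) (array([ 0.60057562, -0.28694941,  0.00552772]), np.float64(0.0038260224736129792))
```

View pics/c1.png

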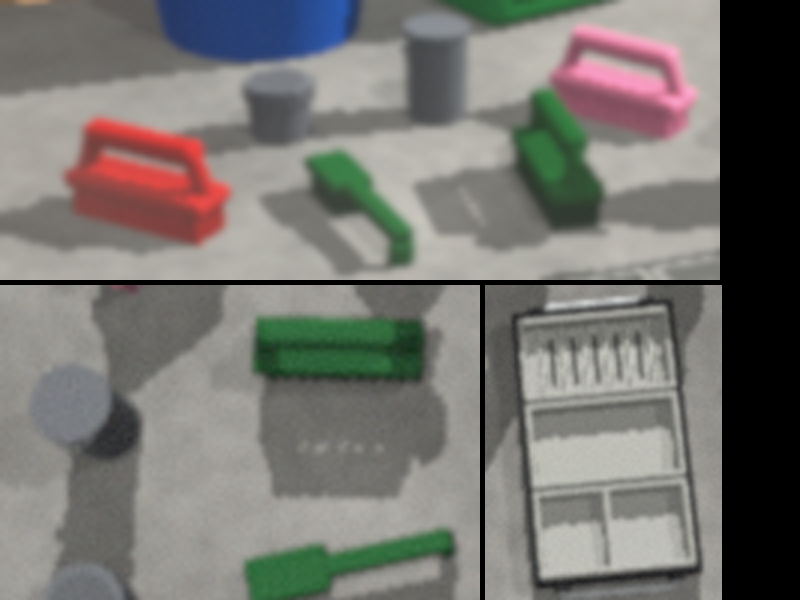

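```bash
python3 - <<'E'
from h import *
im=cv2.imread("pics/top0.png"); hsv=cv2.cvtColor(im,cv2.COLOR_BGR2HSV)
def comp(m,box):
    k=np.zeros(m.shape,np.uint8); x0,y0,x1,y1=box; k[y0:y1,x0:x1]=m[y0:y1,x0:x1]
    c=max(cv2.findContours(k,cv2.RETR_EXTERNAL,cv2.CHAIN_APPROX_NONE)[0],key=cv2.contourArea); return c
def rect(c,z,name):
    P=np.array([plane("top",*p,z)[:2] for p in c[:,0]+0.0],np.float32)
    (a,b),(w,h),t=cv2.minAreaRect(P)
    B=cv2.boxPoints(((a,b),(w,h),t)); 
    e=B[1]-B[0] if np.linalg.norm(B[1]-B[0])>np.linalg.norm(B[2]-B[1]) else B[2]-B[1]
    print(name,"px",cv2.boundingRect(c),"centre",np.round([a,b],4),"size",np.round([w,h],4),"yaw",np.degrees(np.arctan2(e[1],e[0])).round(1))
H,S,V=cv2.split(hsv)
green=((H>40)&(H<80)&(S>90)).astype(np.uint8)
rect(comp(green,(175,175,235,210)),0.05,"brush z.05")
g=comp(green,(175,230,240,260)); rect(g,0.016,"parts")
# caddy: light area
for T in(130,150,165):
    m=((V>T)).astype(np.uint8); m=cv2.morphologyEx(m,cv2.MORPH_CLOSE,np.ones((5,5)))
    rect(comp(m,(262,157,322,245)),0.03,f"ins {T}")
dark=(V<70).astype(np.uint8); rect(comp(cv2.morphologyEx(dark,cv2.MORPH_CLOSE,np.ones((3,3))),(255,150,330,255)),0.029,"caddy")
print(V[200,255:330]); print(V[150:255,292])
print("gaugeV");print(V[226:241,343:388:4])
jar=((S>120)&((H<20))).astype(np.uint8); print("jar glass",cv2.boundingRect(comp(jar,(400,180,430,206))))
print("lid",cv2.boundingRect(comp((V<45).astype(np.uint8),(400,180,430,206))))
o=np.zeros((600,800,3),np.uint8)
def put(x0,y0,w,h,k,X,Y): o[Y:Y+h*k,X:X+w*k]=cv2.resize(im[y0:y0+h,x0:x0+w],None,fx=k,fy=k,interpolation=cv2.INTER_LINEAR)
put(120,190,40,80,7,0,0); put(400,178,36,34,8,290,0); put(338,224,56,20,8,290,280); put(175,178,62,34,6,290,0) if 0 else None
cv2.imwrite("pics/c2.png",o)
E
```

```text
brush z.05 px (184, 184, 41, 14) centre [0.6029 0.2254] size [0.1174 0.0389] yaw 87.0
parts px (182, 237, 51, 18) centre [0.453  0.2246] size [0.0321 0.1472] yaw -78.7
ins 130 px (262, 157, 60, 88) centre [ 0.567  -0.0266] size [0.1733 0.2638] yaw -3.9
ins 150 px (264, 166, 58, 79) centre [ 0.554  -0.0356] size [0.2278 0.1629] yaw 2.5
ins 165 px (264, 167, 57, 78) centre [ 0.5528 -0.0274] size [0.2232 0.1458] yaw 2.5
caddy px (268, 237, 56, 13) centre [ 0.4344 -0.03  ] size [0.1586 0.0331] yaw 82.9
[ 99 101 115 132 136 138 135 118  90  63  81 136 171 174 169 175 185 188
 190 187 194 189 186 188 190 191 191 194 189 191 192 191 191 190 191 191
 189 189 192 192 191 193 190 190 190 191 192 192 188 192 189 192 193 190
 193 188 177 177 171 153 133 151 156  97  93 139 150 154 148 147 147 143
 144 141 145]
[137 146 171 179 141  83 105 152 142 101  99 117 124 122 125 125 133 154
 169 182 188 181 178 170 167 163 167 169 179 183 180 176 180 166 136 155
 155 120  98 115 132 127 128 125 127 123 138 166 189 190 189 190 191 190
 193 190 191 190 189 192 190 191 185 151 139 172 176 169 175 174 176 17
[... 261 characters left out ...]
54 154 148 142 143 139 138 141 139]
 [156 162 157 156 153 147 147 150 151 147 149 138]
 [167 174 158 160 161 163 168 176 177 190 178 139]
 [209 191 161 180 185 184 191 207 209 214 219 141]
 [226 192 168 199 201 200 196 218 214 207 230 139]
 [205 190 161 200 197 195 189 193 187 186 221 145]
 [160 174 135 169 169 164 161 142 134 144 168 144]
 [121 133 110 125 121 117 109 100  94  99 127 145]
 [ 96 106  95  98  98  92  94  95  91  92 111 145]
 [103 101 102  99 100 101  99  97  97 101 113 143]
 [107 104 106 103 108 103 100  94  96  94 113 146]
 [105 102 108 103 108 104 101  93 102 102 118 148]
 [106 102 111 117 123 117 113 105 118 119 135 146]]
jar glass (407, 189, 12, 12)
lid (411, 185, 13, 13)
```

View pics/c2.png

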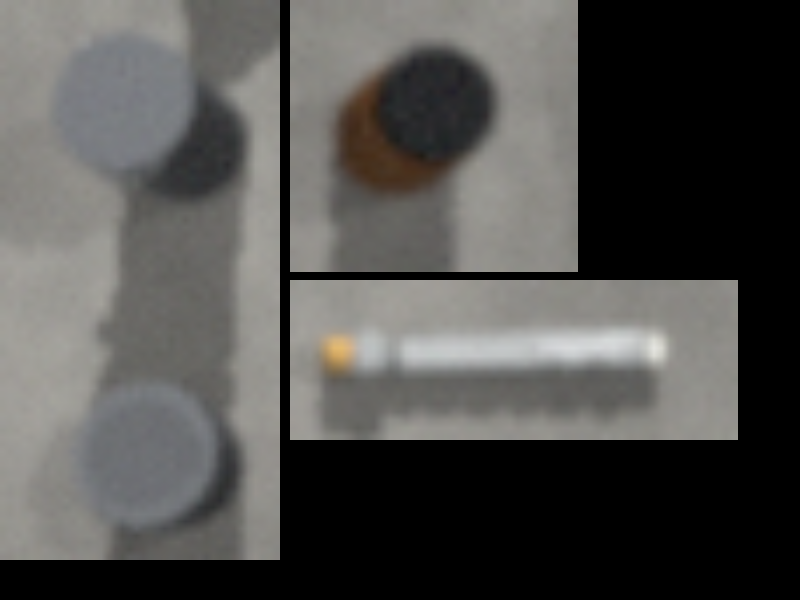

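```bash
python3 - <<'E'
from h import *
f=lambda u,v,z:plane("top",u,v,z)[:2].round(4)
c=[f(*p,.03) for p in((264,158),(313,154),(270.7,246.3),(323.3,242.3))]; print("corners",c,np.mean(c,0))
print("gaps",f(292,184,.03),f(292,214,.03),"walls row200",f(264,200,.029),f(318.7,200,.029))
print("wax",f(140.3,254.3,.05),"jar",f(417.5,189.9,.058))
print("gauge",f(341.5,232.4,.008),f(384.8,231.9,.01))
# brush handle top check
print("brush box ends z.036",f(184,191,.036),f(225,191,.036))
s=cv2.imread("pics/side0.png");o=np.zeros((600,800,3),np.uint8)
o[:,:]=cv2.resize(s[200:275,240:340+0],(800,600),interpolation=cv2.INTER_LINEAR) if 0 else cv2.resize(s[195:270,245:375],(800,600))
cv2.imwrite("pics/c3.png",o)
t=cv2.imread("pics/top0.png"); hsv=cv2.cvtColor(t,cv2.COLOR_BGR2HSV); print(hsv[180:202,186:226:6,2])
E
```

```text
corners [array([0.6993, 0.0483]), array([ 0.7042, -0.0989]), array([0.4332, 0.0401]), array([ 0.4371, -0.1111])] [ 0.56845 -0.0304 ]
gaps [ 0.6145 -0.031 ] [ 0.5243 -0.026 ] walls row200 [0.5706 0.0536] [ 0.5623 -0.1064]
wax [0.4269 0.4066] jar [ 0.5706 -0.3885]
gauge [ 0.4663 -0.1686] [ 0.461  -0.2949]
brush box ends z.036 [0.6081 0.2866] [0.6019 0.1664]
[[163 157 162 161 146 103 103]
 [156 155 155 158 150 109 102]
 [147 133 140 149 134 103 102]
 [125 120 124 131 120 100  84]
 [112 113 119 120 112 105  73]
 [113 115 116 112 112 114  71]
 [105 112 110 109 110 109  71]
 [105 108 108 108 109 108  64]
 [ 92  97 100  99 101 101  55]
 [ 74  80  78  85  84  89  56]
 [ 62  70  66  70  70  65  50]
 [ 53  84  84  85  86  66  47]
 [ 63  97  96  97  96  81  64]
 [ 64  96  97 100 100 101  66]
 [ 67 104  96  98  96 112  76]
 [ 66 100  98  96 100 105  77]
 [ 63  83  85  83  91  96  76]
 [ 70  63  62  63  61  70  65]
 [ 85  68  61  62  56  59  67]
 [ 98  86  79  80  77  75  80]
 [104  93  92  92  92  88 101]
 [103  98  95  99  98  94 106]]
```

The squat tub with the wide ribbed cap is the wax tub: side (220,172), top (141,255). The tall tub at top (138,207) is the grease tub. The green brush with a D handle, top (205,190), is the tyre brush. The pink (162,158) and red (187,298) ones are look-alikes, and the stick-handled brush is at (207,245). The amber jar with the black lid is at top (417,190), and the gauge at (363,232). In the caddy the ribbed insert is farthest from the base, the plain one is in the middle and the two-cell one is nearest, with its big cell on the right.

Request:
step_arm(rows=[{"x": -0.32,"y": -0.229,"z": 0.05,"wz": 0.849,"claw": 1},{"x": -0.32,"y": -0.229,"z": 0.05,"wz": 0.849,"claw": 1},{"x": -0.32,"y": -0.229,"z": 0.05,"wz": 0.849,"claw": 1},{"x": -0.32,"y": -0.229,"z": 0.05,"wz": 0.849,"claw": 1},{"x": -0.32,"y": -0.229,"z": 0.05,"wz": 0.849,"claw": 1}], force=25)

```text
validation failed for argument at $.ro...
```

Request:
step_arm(rows=[{"x": -0.32,"y": -0.229,"z": 0.05,"wx": 0.0,"wy": 0.0,"wz": 0.849,"claw": 1.0},{"x": -0.32,"y": -0.229,"z": 0.05,"wx": 0.0,"wy": 0.0,"wz": 0.849,"claw": 1.0},{"x": -0.32,"y": -0.229,"z": 0.05,"wx": 0.0,"wy": 0.0,"wz": 0.849,"claw": 1.0},{"x": -0.32,"y": -0.229,"z": 0.05,"wx": 0.0,"wy": 0.0,"wz": 0.849,"claw": 1.0},{"x": -0.32,"y": -0.229,"z": 0.05,"wx": 0.0,"wy": 0.0,"wz": 0.849,"claw": 1.0}], force=25)

```text
time: 0.72
eef_pos: [0.3738, 0.4686, 0.3651]
ee_rot: [180.0, 0.0, 112.4]
wrist_force: [1.4, 0.9, -0.1]
finger_gap: 0.0927
finger_force: 0.0
```

Request:
step_arm(rows=[{"x": -0.078,"y": 0.025,"z": 0.065,"wx": 0.0,"wy": 0.0,"wz": 0.249,"claw": 1.0},{"x": -0.078,"y": 0.025,"z": 0.065,"wx": 0.0,"wy": 0.0,"wz": 0.249,"claw": 1.0},{"x": -0.078,"y": 0.025,"z": 0.065,"wx": 0.0,"wy": 0.0,"wz": 0.249,"claw": 1.0},{"x": -0.078,"y": 0.025,"z": 0.065,"wx": 0.0,"wy": 0.0,"wz": 0.249,"claw": 1.0},{"x": -0.078,"y": 0.025,"z": 0.065,"wx": 0.0,"wy": 0.0,"wz": 0.249,"claw": 1.0}])

```text
time: 1.35
eef_pos: [0.4253, 0.4093, 0.301]
ee_rot: [180.0, -0.1, 90.5]
wrist_force: [-0.2, 0.5, 0.0]
finger_gap: 0.0932
finger_force: 0.0
```

```bash
python3 - <<'E'
from h import *
s=robot.get_state(); print(s["eef_pos"],s["ee_rot"],s["wrist_force"])
t=robot.read_camera("top");d=robot.read_camera("side");cv2.imwrite("pics/t1.png",t)
# check side of wax cap: predicted centre of cap top for current estimates
for n,X in(("wax",(.4269,.4066,.05)),("jar",(.5706,-.3885,.058))): print(n,proj("side",X))
print("brush handle",plane("top",204.5,186,.074),"side pred",proj("side",plane("top",204.5,186,.074)))
o=np.zeros((600,800,3),np.uint8)
o[:300,:480]=cv2.resize(d[150:210,200:296],(480,300)); o[:300,485:800]=cv2.resize(d[290:350,355:418],(315,300))
o[300:,:]=cv2.resize(d[200:260,245:325] if 0 else d[200:262,240:374],(800,300))
cv2.imwrite("pics/c4.png",o)
E
```

```text
[0.42529263 0.4092782  0.30099874] [ 1.79982136e+02 -8.20047186e-02  9.05115136e+01] [-0.1619997   0.50225102  0.0444192 ]
wax [219.3 164. ]
jar [382.1 308.2]
brush handle [0.6094154  0.21919538 0.074     ] side pred [289.9 172.9]
```

View pics/c4.png

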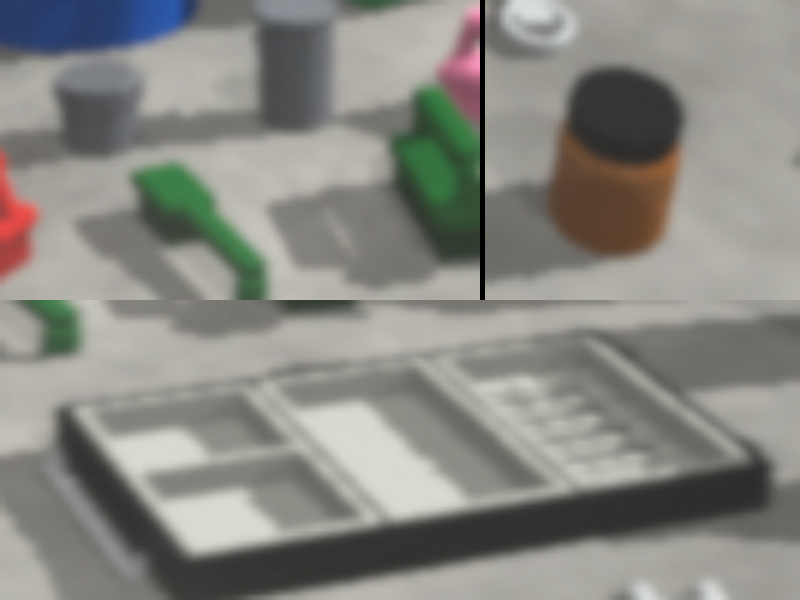

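The crop confirms the picks: wax cap centre in the side view at about (220,165), predicted (219,164); jar lid at about (383,309), predicted (382,308). Now descending on the wax tub.

Request:
step_arm(rows=[{"x": -0.003,"y": 0.002,"z": 0.04,"wx": 0.0,"wy": 0.0,"wz": 0.005,"claw": 1.0},{"x": -0.003,"y": 0.002,"z": 0.078,"wx": 0.0,"wy": 0.0,"wz": 0.005,"claw": 1.0},{"x": -0.003,"y": 0.002,"z": 0.078,"wx": 0.0,"wy": 0.0,"wz": 0.005,"claw": 1.0},{"x": -0.003,"y": 0.002,"z": 0.078,"wx": 0.0,"wy": 0.0,"wz": 0.005,"claw": 0.2},{"x": -0.003,"y": 0.002,"z": 0.078,"wx": 0.0,"wy": 0.0,"wz": 0.005,"claw": 0.2}])

```text
time: 2.08
eef_pos: [0.4283, 0.4054, 0.2239]
ee_rot: [179.9, -0.1, 89.9]
wrist_force: [-0.0, 0.5, 0.3]
finger_gap: 0.0774
finger_force: 0.0
```

Request:
step_arm(rows=[{"x": 0.0,"y": 0.0,"z": 0.0,"wx": 0.0,"wy": 0.0,"wz": 0.0,"claw": 0.0},{"x": 0.0,"y": 0.0,"z": 0.0,"wx": 0.0,"wy": 0.0,"wz": 0.0,"claw": 0.0},{"x": 0.0,"y": 0.0,"z": 0.0,"wx": 0.0,"wy": 0.0,"wz": 0.0,"claw": 0.0},{"x": 0.0,"y": 0.0,"z": 0.0,"wx": 0.0,"wy": 0.0,"wz": 0.0,"claw": 0.0},{"x": 0.0,"y": 0.0,"z": 0.0,"wx": 0.0,"wy": 0.0,"wz": 0.0,"claw": 0.0}])

```text
time: 2.7
eef_pos: [0.428, 0.4051, 0.2229]
ee_rot: [180.0, -0.0, 89.9]
wrist_force: [-2.0, 0.1, 6.4]
finger_gap: 0.0575
finger_force: 25.0
```

Request:
step_arm(rows=[{"x": 0.0,"y": 0.0,"z": -0.05,"wx": 0.0,"wy": 0.0,"wz": 0.0,"claw": -0.1},{"x": 0.0,"y": 0.0,"z": -0.09,"wx": 0.0,"wy": 0.0,"wz": 0.0,"claw": -0.1},{"x": -0.055,"y": 0.006,"z": -0.09,"wx": 0.0,"wy": 0.0,"wz": 0.0,"claw": -0.1},{"x": -0.115,"y": 0.013,"z": -0.09,"wx": 0.0,"wy": 0.0,"wz": 0.0,"claw": -0.1},{"x": -0.175,"y": 0.02,"z": -0.09,"wx": 0.0,"wy": 0.0,"wz": 0.0,"claw": -0.1}])

```text
time: 3.32
eef_pos: [0.4475, 0.2284, 0.3126]
ee_rot: [180.0, -0.0, 89.9]
wrist_force: [1.0, -0.2, -1.4]
finger_gap: 0.0572
finger_force: 25.0
```

Request:
step_arm(rows=[{"x": -0.06,"y": 0.007,"z": 0.0,"wx": 0.0,"wy": 0.0,"wz": 0.0,"claw": -0.1},{"x": -0.12,"y": 0.014,"z": 0.0,"wx": 0.0,"wy": 0.0,"wz": 0.0,"claw": -0.1},{"x": -0.18,"y": 0.021,"z": 0.0,"wx": 0.0,"wy": 0.0,"wz": 0.0,"claw": -0.1},{"x": -0.24,"y": 0.028,"z": 0.0,"wx": 0.0,"wy": 0.0,"wz": 0.0,"claw": -0.1},{"x": -0.296,"y": 0.034,"z": 0.0,"wx": 0.0,"wy": 0.0,"wz": 0.0,"claw": -0.1}])

```text
time: 3.95
eef_pos: [0.4809, -0.0683, 0.3125]
ee_rot: [180.0, 0.0, 89.8]
wrist_force: [0.4, 0.6, -1.0]
finger_gap: 0.0576
finger_force: 25.0
```

Request:
step_arm(rows=[{"x": 0.002,"y": 0.001,"z": 0.048,"wx": 0.0,"wy": 0.0,"wz": -0.02,"claw": -0.1},{"x": 0.002,"y": 0.001,"z": 0.048,"wx": 0.0,"wy": 0.0,"wz": -0.02,"claw": -0.1},{"x": 0.002,"y": 0.001,"z": 0.048,"wx": 0.0,"wy": 0.0,"wz": -0.02,"claw": -0.1},{"x": 0.002,"y": 0.001,"z": 0.048,"wx": 0.0,"wy": 0.0,"wz": -0.02,"claw": -0.1},{"x": 0.002,"y": 0.001,"z": 0.048,"wx": 0.0,"wy": 0.0,"wz": -0.02,"claw": -0.1}])

```text
time: 4.58
eef_pos: [0.4821, -0.0635, 0.2654]
ee_rot: [179.9, 0.0, 91.7]
wrist_force: [-1.4, 0.4, -0.3]
finger_gap: 0.0576
finger_force: 25.0
```

```bash
python3 - <<'E'
from h import *
t=robot.read_camera("top");d=robot.read_camera("side")
o=np.zeros((600,800,3),np.uint8)
o[:,:395]=cv2.resize(t[145:260,250:326],(395,600)); o[:,400:]=cv2.resize(d[140:275,240:330],(400,600))
cv2.imwrite("pics/c5.png",o)
E
```

```text
(no output)
```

View pics/c5.png

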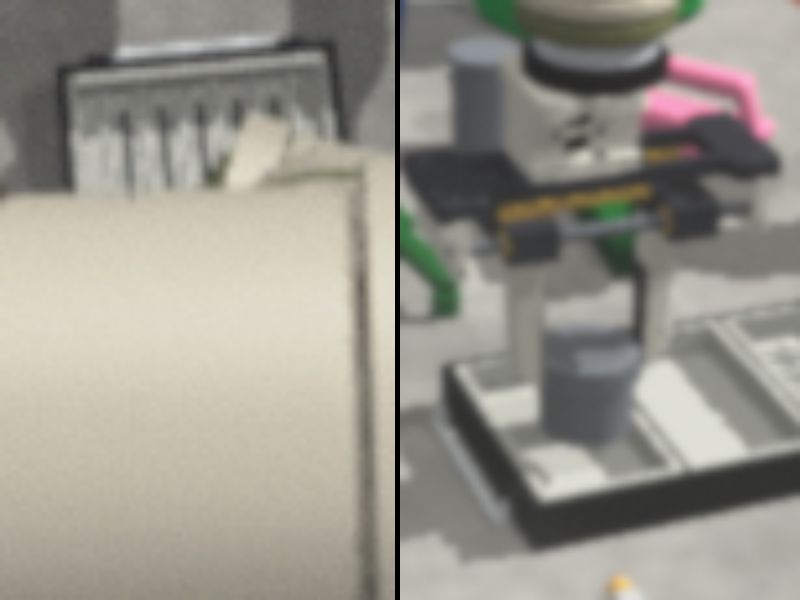

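Request:
step_arm(rows=[{"x": -0.004,"y": 0.0,"z": 0.005,"wx": 0.0,"wy": 0.0,"wz": 0.0,"claw": -0.1},{"x": -0.004,"y": 0.0,"z": 0.015,"wx": 0.0,"wy": 0.0,"wz": 0.0,"claw": -0.1},{"x": -0.004,"y": 0.0,"z": 0.025,"wx": 0.0,"wy": 0.0,"wz": 0.0,"claw": -0.1},{"x": -0.004,"y": 0.0,"z": 0.031,"wx": 0.0,"wy": 0.0,"wz": 0.0,"claw": -0.1},{"x": -0.004,"y": 0.0,"z": 0.032,"wx": 0.0,"wy": 0.0,"wz": 0.0,"claw": -0.1}])

```text
time: 5.3
eef_pos: [0.4817, -0.0682, 0.232]
ee_rot: [-179.9, -0.0, 91.7]
wrist_force: [-2.3, -0.4, 18.1]
finger_gap: 0.0575
finger_force: 25.0
```

Request:
step_arm(rows=[{"x": 0.0,"y": 0.0,"z": 0.0,"wx": 0.0,"wy": 0.0,"wz": 0.0,"claw": 0.55},{"x": 0.0,"y": 0.0,"z": 0.0,"wx": 0.0,"wy": 0.0,"wz": 0.0,"claw": 0.55},{"x": 0.0,"y": 0.0,"z": 0.0,"wx": 0.0,"wy": 0.0,"wz": 0.0,"claw": 0.6},{"x": 0.0,"y": 0.0,"z": -0.03,"wx": 0.0,"wy": 0.0,"wz": 0.0,"claw": 0.6},{"x": 0.0,"y": 0.0,"z": -0.08,"wx": 0.0,"wy": 0.0,"wz": 0.0,"claw": 0.6}])

```text
time: 5.92
eef_pos: [0.4818, -0.0681, 0.3121]
ee_rot: [-179.8, -0.0, 91.7]
wrist_force: [-0.1, 0.3, -0.2]
finger_gap: 0.0744
finger_force: 0.0
```

Request:
step_arm(rows=[{"x": -0.06,"y": 0.015,"z": 0.0,"wx": 0.0,"wy": 0.0,"wz": 0.019,"claw": 0.9},{"x": -0.12,"y": 0.03,"z": 0.0,"wx": 0.0,"wy": 0.0,"wz": 0.019,"claw": 0.9},{"x": -0.18,"y": 0.045,"z": 0.0,"wx": 0.0,"wy": 0.0,"wz": 0.019,"claw": 0.9},{"x": -0.24,"y": 0.06,"z": 0.0,"wx": 0.0,"wy": 0.0,"wz": 0.019,"claw": 0.9},{"x": -0.295,"y": 0.073,"z": 0.0,"wx": 0.0,"wy": 0.0,"wz": 0.019,"claw": 0.9}])

```text
time: 6.55
eef_pos: [0.5637, -0.3631, 0.3123]
ee_rot: [180.0, 0.0, 89.9]
wrist_force: [0.2, -0.2, 0.4]
finger_gap: 0.0885
finger_force: 0.0
```

```bash
python3 - <<'E'
from h import *
s=robot.get_state(); print(s["eef_pos"],s["ee_rot"])
t=robot.read_camera("top");d=robot.read_camera("side")
o=np.zeros((600,800,3),np.uint8)
o[:,:395]=cv2.resize(t[145:260,250:326],(395,600)); o[:,400:]=cv2.resize(d[140:275,240:330],(400,600))
cv2.imwrite("pics/c6.png",o)
E
```

```text
[ 0.56373086 -0.36311202  0.31225013] [1.79992242e+02 4.16458031e-03 8.99309498e+01]
```

View pics/c6.png

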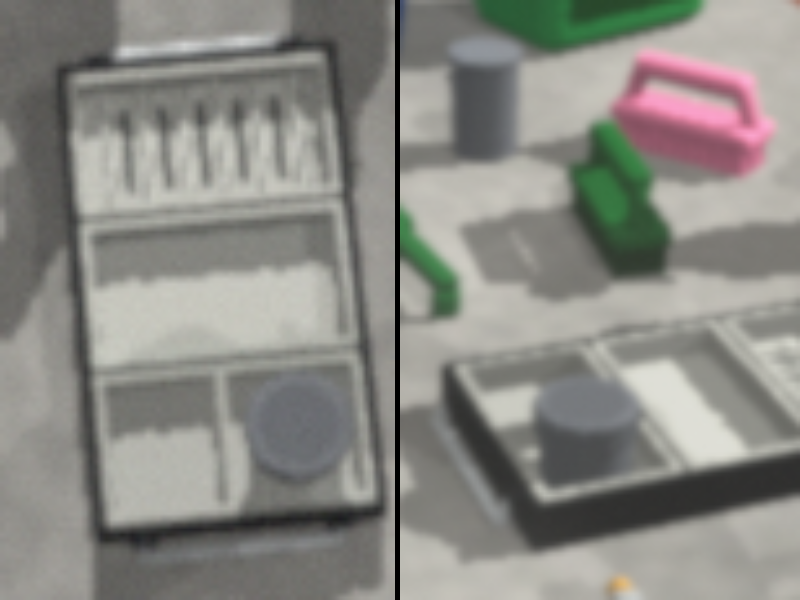

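The wax tub stands in the big cell, cap centre at about top pixel (307,226). Now the jar.

Request:
step_arm(rows=[{"x": -0.025,"y": 0.007,"z": 0.01,"wx": 0.0,"wy": 0.0,"wz": 0.0,"claw": 0.9},{"x": -0.025,"y": 0.007,"z": 0.05,"wx": 0.0,"wy": 0.0,"wz": 0.0,"claw": 0.9},{"x": -0.025,"y": 0.007,"z": 0.09,"wx": 0.0,"wy": 0.0,"wz": 0.0,"claw": 0.9},{"x": -0.025,"y": 0.007,"z": 0.102,"wx": 0.0,"wy": 0.0,"wz": 0.0,"claw": 0.9},{"x": -0.025,"y": 0.007,"z": 0.102,"wx": 0.0,"wy": 0.0,"wz": 0.0,"claw": 0.3}])

```text
time: 7.28
eef_pos: [0.5704, -0.3856, 0.2101]
ee_rot: [-179.9, -0.0, 90.0]
wrist_force: [-1.0, -0.0, 0.3]
finger_gap: 0.0826
finger_force: 0.0
```

Request:
step_arm(rows=[{"x": 0.0,"y": 0.0,"z": 0.0,"wx": 0.0,"wy": 0.0,"wz": 0.0,"claw": 0.1},{"x": 0.0,"y": 0.0,"z": 0.0,"wx": 0.0,"wy": 0.0,"wz": 0.0,"claw": -0.3},{"x": 0.0,"y": 0.0,"z": 0.0,"wx": 0.0,"wy": 0.0,"wz": 0.0,"claw": -0.3},{"x": 0.0,"y": 0.0,"z": 0.0,"wx": 0.0,"wy": 0.0,"wz": 0.0,"claw": -0.3},{"x": 0.0,"y": 0.0,"z": 0.0,"wx": 0.0,"wy": 0.0,"wz": 0.0,"claw": -0.3}])

```text
time: 7.9
eef_pos: [0.5705, -0.386, 0.2109]
ee_rot: [180.0, 0.0, 89.9]
wrist_force: [-1.7, 0.7, 5.1]
finger_gap: 0.0454
finger_force: 25.0
```

```bash
python3 - <<'E'
from h import *
c=plane("top",307.1,226.4,.06); print("wax now",c)
th=np.radians(2);o=np.array([.4805,-.032]);d=c[:2]-o;print("in cell",d@[np.cos(th),np.sin(th)],d@[-np.sin(th),np.cos(th)])
k=395/76.;m=600/115.
for p in((104,375),(357,357),(103,528),(380,508),(222,370),(222,505)): print(p,plane("top",250+p[0]/k-.4,145+p[1]/m-.4,.03)[:2].round(4))
s=robot.get_state(); print(s["eef_pos"],s["finger_gap"],s["finger_force"])
E
```

```text
wax now [ 0.48054652 -0.06571388  0.06      ]
in cell -0.0011301019947730414 -0.0336949645448752
(104, 375) [0.5204 0.0394]
(357, 357) [ 0.5233 -0.1025]
(103, 528) [0.4349 0.0437]
(380, 508) [ 0.4381 -0.1095]
(222, 370) [ 0.5198 -0.0267]
(222, 505) [ 0.4442 -0.0225]
[ 0.57050083 -0.38600032  0.21092848] 0.04541514477457638 25.001941085793078
```

Request:
step_arm(rows=[{"x": 0.0,"y": 0.0,"z": -0.05,"wx": 0.0,"wy": 0.0,"wz": 0.0,"claw": -0.3},{"x": 0.0,"y": 0.0,"z": -0.1,"wx": 0.0,"wy": 0.0,"wz": 0.0,"claw": -0.3},{"x": 0.05,"y": -0.012,"z": -0.1,"wx": 0.0,"wy": 0.0,"wz": 0.0,"claw": -0.3},{"x": 0.11,"y": -0.025,"z": -0.1,"wx": 0.0,"wy": 0.0,"wz": 0.0,"claw": -0.3},{"x": 0.17,"y": -0.039,"z": -0.1,"wx": 0.0,"wy": 0.0,"wz": 0.0,"claw": -0.3}])

```text
time: 8.52
eef_pos: [0.531, -0.2142, 0.3103]
ee_rot: [180.0, -0.0, 89.9]
wrist_force: [1.0, 0.4, -2.0]
finger_gap: 0.0452
finger_force: 25.0
```

Request:
step_arm(rows=[{"x": 0.058,"y": -0.013,"z": 0.0,"wx": 0.0,"wy": 0.0,"wz": 0.0,"claw": -0.3},{"x": 0.116,"y": -0.026,"z": 0.0,"wx": 0.0,"wy": 0.0,"wz": 0.0,"claw": -0.3},{"x": 0.174,"y": -0.04,"z": 0.0,"wx": 0.0,"wy": 0.0,"wz": 0.0,"claw": -0.3},{"x": 0.21,"y": -0.049,"z": 0.0,"wx": 0.0,"wy": 0.0,"wz": 0.0,"claw": -0.3},{"x": 0.226,"y": -0.053,"z": 0.0,"wx": 0.0,"wy": 0.0,"wz": 0.0,"claw": -0.3}])

```text
time: 9.15
eef_pos: [0.4783, 0.0122, 0.3103]
ee_rot: [-180.0, -0.0, 90.1]
wrist_force: [0.1, -1.0, -1.1]
finger_gap: 0.0451
finger_force: 25.0
```

Request:
step_arm(rows=[{"x": -0.001,"y": 0.001,"z": 0.02,"wx": 0.0,"wy": 0.0,"wz": -0.02,"claw": -0.3},{"x": -0.001,"y": 0.001,"z": 0.045,"wx": 0.0,"wy": 0.0,"wz": -0.02,"claw": -0.3},{"x": -0.001,"y": 0.001,"z": 0.068,"wx": 0.0,"wy": 0.0,"wz": -0.02,"claw": -0.3},{"x": -0.001,"y": 0.001,"z": 0.08,"wx": 0.0,"wy": 0.0,"wz": -0.02,"claw": -0.3},{"x": -0.001,"y": 0.001,"z": 0.085,"wx": 0.0,"wy": 0.0,"wz": -0.02,"claw": -0.3}])

```text
time: 9.78
eef_pos: [0.48, 0.0086, 0.2249]
ee_rot: [-180.0, 0.0, 91.7]
wrist_force: [-0.2, -0.4, -1.2]
finger_gap: 0.0451
finger_force: 25.0
```

Request:
step_arm(rows=[{"x": 0.0,"y": 0.0,"z": 0.001,"wx": 0.0,"wy": 0.0,"wz": 0.0,"claw": -0.3},{"x": 0.0,"y": 0.0,"z": 0.002,"wx": 0.0,"wy": 0.0,"wz": 0.0,"claw": -0.3},{"x": 0.0,"y": 0.0,"z": 0.003,"wx": 0.0,"wy": 0.0,"wz": 0.0,"claw": -0.3},{"x": 0.0,"y": 0.0,"z": 0.004,"wx": 0.0,"wy": 0.0,"wz": 0.0,"claw": -0.3},{"x": 0.0,"y": 0.0,"z": 0.004,"wx": 0.0,"wy": 0.0,"wz": 0.0,"claw": -0.3}])

```text
time: 10.4
eef_pos: [0.4799, 0.0092, 0.2214]
ee_rot: [180.0, -0.0, 91.8]
wrist_force: [-0.0, -0.7, -1.8]
finger_gap: 0.0449
finger_force: 25.0
```

Request:
step_arm(rows=[{"x": 0.0,"y": 0.0,"z": 0.001,"wx": 0.0,"wy": 0.0,"wz": 0.0,"claw": -0.3},{"x": 0.0,"y": 0.0,"z": 0.0015,"wx": 0.0,"wy": 0.0,"wz": 0.0,"claw": -0.3},{"x": 0.0,"y": 0.0,"z": 0.002,"wx": 0.0,"wy": 0.0,"wz": 0.0,"claw": -0.3},{"x": 0.0,"y": 0.0,"z": 0.002,"wx": 0.0,"wy": 0.0,"wz": 0.0,"claw": -0.3},{"x": 0.0,"y": 0.0,"z": 0.002,"wx": 0.0,"wy": 0.0,"wz": 0.0,"claw": -0.3}])

```text
time: 11.02
eef_pos: [0.4797, 0.0091, 0.2207]
ee_rot: [179.9, -0.0, 91.7]
wrist_force: [-2.6, 0.4, 23.0]
finger_gap: 0.0447
finger_force: 25.0
```

Contact with the floor. Opening, then lifting.

Request:
step_arm(rows=[{"x": 0.0,"y": 0.0,"z": 0.0,"wx": 0.0,"wy": 0.0,"wz": 0.0,"claw": 0.1},{"x": 0.0,"y": 0.0,"z": 0.0,"wx": 0.0,"wy": 0.0,"wz": 0.0,"claw": 0.35},{"x": 0.0,"y": 0.0,"z": 0.0,"wx": 0.0,"wy": 0.0,"wz": 0.0,"claw": 0.35},{"x": 0.0,"y": 0.0,"z": -0.03,"wx": 0.0,"wy": 0.0,"wz": 0.0,"claw": 0.4},{"x": 0.0,"y": 0.0,"z": -0.09,"wx": 0.0,"wy": 0.0,"wz": 0.0,"claw": 0.4}])

```text
time: 11.65
eef_pos: [0.4796, 0.0092, 0.3087]
ee_rot: [-179.7, 0.0, 91.7]
wrist_force: [-0.4, 0.4, -1.2]
finger_gap: 0.0647
finger_force: 0.0
```

Request:
step_arm(rows=[{"x": -0.06,"y": -0.006,"z": 0.0,"wx": 0.0,"wy": 0.0,"wz": 0.046,"claw": 0.1},{"x": -0.12,"y": -0.012,"z": 0.0,"wx": 0.0,"wy": 0.0,"wz": 0.046,"claw": 0.0},{"x": -0.18,"y": -0.018,"z": 0.0,"wx": 0.0,"wy": 0.0,"wz": 0.046,"claw": 0.0},{"x": -0.241,"y": -0.024,"z": 0.0,"wx": 0.0,"wy": 0.0,"wz": 0.046,"claw": 0.0},{"x": -0.241,"y": -0.024,"z": 0.03,"wx": 0.0,"wy": 0.0,"wz": 0.046,"claw": 0.0}])

```text
time: 12.28
eef_pos: [0.4627, -0.2378, 0.2804]
ee_rot: [179.7, 0.2, 87.2]
wrist_force: [0.3, 0.8, -0.4]
finger_gap: 0.0465
finger_force: 0.0
```

```bash
python3 - <<'E'
from h import *
s=robot.get_state(); print(s["eef_pos"],s["ee_rot"])
t=robot.read_camera("top");d=robot.read_camera("side")
o=np.zeros((600,800,3),np.uint8)
o[:,:395]=cv2.resize(t[145:260,250:326],(395,600)); o[:,400:]=cv2.resize(d[200:335,240:330],(400,600))
cv2.imwrite("pics/c7.png",o)
E
```

```text
[ 0.46266505 -0.23780341  0.28044884] [179.74423251   0.21176863  87.17151308]
```

View pics/c7.png

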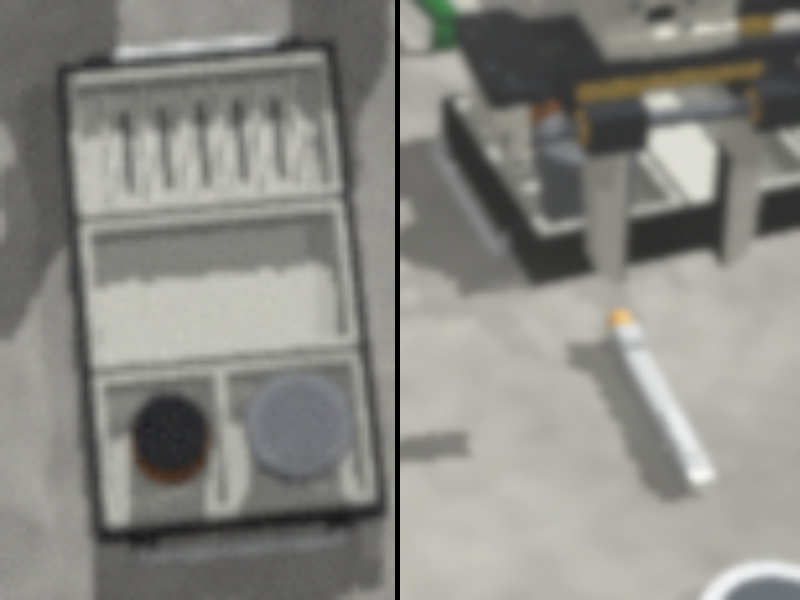

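The jar stands in the small cell, lid at about top pixel (282,227). Descending on the gauge.

Request:
step_arm(rows=[{"x": 0.005,"y": 0.001,"z": 0.04,"wx": 0.0,"wy": 0.0,"wz": -0.004,"claw": 0.0},{"x": 0.005,"y": 0.001,"z": 0.075,"wx": 0.0,"wy": 0.0,"wz": -0.004,"claw": 0.0},{"x": 0.005,"y": 0.001,"z": 0.088,"wx": 0.0,"wy": 0.0,"wz": -0.004,"claw": 0.0},{"x": 0.005,"y": 0.001,"z": 0.091,"wx": 0.0,"wy": 0.0,"wz": -0.004,"claw": 0.0},{"x": 0.005,"y": 0.001,"z": 0.091,"wx": 0.0,"wy": 0.0,"wz": -0.004,"claw": -0.3}])

```text
time: 13.0
eef_pos: [0.4647, -0.2275, 0.1892]
ee_rot: [180.0, 0.0, 88.0]
wrist_force: [0.2, -0.6, 0.5]
finger_gap: 0.0407
finger_force: 0.0
```

Request:
step_arm(rows=[{"x": 0.0,"y": 0.0,"z": 0.0,"wx": 0.0,"wy": 0.0,"wz": 0.0,"claw": -0.6},{"x": 0.0,"y": 0.0,"z": 0.0,"wx": 0.0,"wy": 0.0,"wz": 0.0,"claw": -0.95},{"x": 0.0,"y": 0.0,"z": 0.0,"wx": 0.0,"wy": 0.0,"wz": 0.0,"claw": -0.95},{"x": 0.0,"y": 0.0,"z": 0.0,"wx": 0.0,"wy": 0.0,"wz": 0.0,"claw": -0.95},{"x": 0.0,"y": 0.0,"z": 0.0,"wx": 0.0,"wy": 0.0,"wz": 0.0,"claw": -0.95}])

```text
time: 13.62
eef_pos: [0.4644, -0.2275, 0.1888]
ee_rot: [180.0, 0.0, 88.0]
wrist_force: [-1.2, 1.0, 6.0]
finger_gap: 0.0128
finger_force: 25.0
```

Request:
step_arm(rows=[{"x": 0.0,"y": 0.0,"z": -0.05,"wx": 0.0,"wy": 0.0,"wz": 0.0,"claw": -0.95},{"x": 0.0,"y": 0.01,"z": -0.1,"wx": 0.0,"wy": 0.0,"wz": 0.0,"claw": -0.95},{"x": 0.05,"y": 0.033,"z": -0.1,"wx": 0.0,"wy": 0.0,"wz": -0.02,"claw": -0.95},{"x": 0.105,"y": 0.058,"z": -0.1,"wx": 0.0,"wy": 0.0,"wz": -0.044,"claw": -0.95},{"x": 0.16,"y": 0.082,"z": -0.1,"wx": 0.0,"wy": 0.0,"wz": -0.044,"claw": -0.95}])

```text
time: 14.25
eef_pos: [0.5527, -0.069, 0.2887]
ee_rot: [180.0, 0.0, 91.9]
wrist_force: [0.3, -0.1, -0.7]
finger_gap: 0.0126
finger_force: 25.0
```

Request:
step_arm(rows=[{"x": 0.045,"y": 0.0175,"z": 0.0,"wx": 0.0,"wy": 0.0,"wz": 0.0,"claw": -0.95},{"x": 0.045,"y": 0.0175,"z": 0.0,"wx": 0.0,"wy": 0.0,"wz": 0.0,"claw": -0.95},{"x": 0.045,"y": 0.0175,"z": 0.03,"wx": 0.0,"wy": 0.0,"wz": 0.0,"claw": -0.95},{"x": 0.045,"y": 0.0175,"z": 0.055,"wx": 0.0,"wy": 0.0,"wz": 0.0,"claw": -0.95},{"x": 0.045,"y": 0.0175,"z": 0.055,"wx": 0.0,"wy": 0.0,"wz": 0.0,"claw": -0.95}])

```text
time: 14.88
eef_pos: [0.5671, -0.026, 0.2321]
ee_rot: [-179.8, 0.0, 91.9]
wrist_force: [0.1, 0.1, -0.4]
finger_gap: 0.0125
finger_force: 25.0
```

```bash
python3 - <<'E'
from h import *
s=robot.get_state(); print(s["eef_pos"],s["ee_rot"])
d=robot.read_camera("side")
cv2.imwrite("pics/c8.png",cv2.resize(d[190:275,245:375],(780,510)))
E
```

```text
[ 0.56710891 -0.02599988  0.23206534] [-1.79803503e+02  1.92889487e-02  9.18541707e+01]
```

View pics/c8.png

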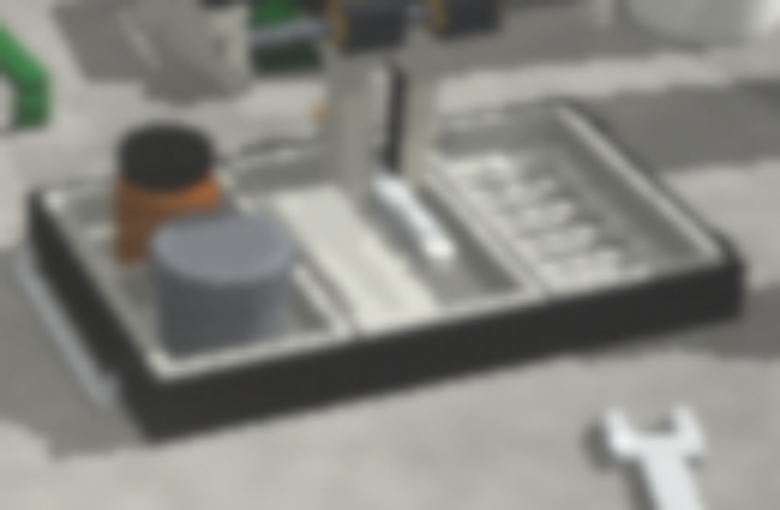

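```bash
python3 - <<'E'
from h import *
for p in((319,231.5),(298,208.7)): print(plane("side",*p,.05))
# rim inner corners of plain insert near front/back from side crop
for p in((520,290),(360,325),(425,160),(275,180)): print(p,plane("side",245+p[0]/6,190+p[1]/6,.03)[:2])
E
```

```text
[ 0.573517  -0.0884451  0.05     ]
[0.56642504 0.03727678 0.05      ]
(520, 290) [ 0.60520395 -0.0984524 ]
(360, 325) [ 0.53109697 -0.10317992]
(425, 160) [0.61082404 0.01454648]
(275, 180) [0.53895904 0.01755955]
```

Request:
step_arm(rows=[{"x": -0.001,"y": 0.0,"z": 0.01,"wx": 0.0,"wy": 0.0,"wz": 0.0,"claw": -0.95},{"x": -0.001,"y": 0.0,"z": 0.02,"wx": 0.0,"wy": 0.0,"wz": 0.0,"claw": -0.95},{"x": -0.001,"y": 0.0,"z": 0.028,"wx": 0.0,"wy": 0.0,"wz": 0.0,"claw": -0.95},{"x": -0.001,"y": 0.0,"z": 0.031,"wx": 0.0,"wy": 0.0,"wz": 0.0,"claw": -0.95},{"x": -0.001,"y": 0.0,"z": 0.032,"wx": 0.0,"wy": 0.0,"wz": 0.0,"claw": -0.95}])

```text
time: 15.55
eef_pos: [0.568, -0.026, 0.2011]
ee_rot: [-180.0, 0.0, 91.9]
wrist_force: [0.3, -0.5, -0.5]
finger_gap: 0.0127
finger_force: 25.0
```

Request:
step_arm(rows=[{"x": 0.0,"y": 0.0,"z": 0.001,"wx": 0.0,"wy": 0.0,"wz": 0.0,"claw": -0.95},{"x": 0.0,"y": 0.0,"z": 0.002,"wx": 0.0,"wy": 0.0,"wz": 0.0,"claw": -0.95},{"x": 0.0,"y": 0.0,"z": 0.002,"wx": 0.0,"wy": 0.0,"wz": 0.0,"claw": -0.95},{"x": 0.0,"y": 0.0,"z": 0.002,"wx": 0.0,"wy": 0.0,"wz": 0.0,"claw": -0.5},{"x": 0.0,"y": 0.0,"z": 0.002,"wx": 0.0,"wy": 0.0,"wz": 0.0,"claw": -0.45}])

```text
time: 16.18
eef_pos: [0.5681, -0.026, 0.1995]
ee_rot: [180.0, 0.0, 91.9]
wrist_force: [0.2, -0.7, 0.8]
finger_gap: 0.0246
finger_force: 0.0
```

Request:
step_arm(rows=[{"x": 0.0,"y": 0.0,"z": 0.0,"wx": 0.0,"wy": 0.0,"wz": 0.0,"claw": -0.45},{"x": 0.0,"y": 0.0,"z": -0.02,"wx": 0.0,"wy": 0.0,"wz": 0.0,"claw": -0.45},{"x": 0.0,"y": 0.0,"z": -0.06,"wx": 0.0,"wy": 0.0,"wz": 0.0,"claw": -0.4},{"x": 0.0,"y": 0.0,"z": -0.11,"wx": 0.0,"wy": 0.0,"wz": 0.0,"claw": 0.0},{"x": 0.0,"y": 0.0,"z": -0.12,"wx": 0.0,"wy": 0.0,"wz": 0.0,"claw": 0.2}])

```text
time: 16.8
eef_pos: [0.5686, -0.0261, 0.3223]
ee_rot: [179.7, -0.0, 91.9]
wrist_force: [1.1, -1.0, -0.6]
finger_gap: 0.0431
finger_force: 0.0
```

Request:
step_arm(rows=[{"x": 0.06,"y": 0.012,"z": 0.0,"wx": 0.0,"wy": 0.0,"wz": 0.043,"claw": 0.5},{"x": 0.12,"y": 0.024,"z": 0.0,"wx": 0.0,"wy": 0.0,"wz": 0.043,"claw": 0.5},{"x": 0.18,"y": 0.036,"z": 0.0,"wx": 0.0,"wy": 0.0,"wz": 0.043,"claw": 0.5},{"x": 0.235,"y": 0.047,"z": 0.0,"wx": 0.0,"wy": 0.0,"wz": 0.043,"claw": 0.5},{"x": 0.25,"y": 0.05,"z": 0.0,"wx": 0.0,"wy": 0.0,"wz": 0.043,"claw": 0.5}])

```text
time: 17.42
eef_pos: [0.609, 0.2304, 0.318]
ee_rot: [-179.9, -0.1, 88.4]
wrist_force: [0.5, -0.2, -0.7]
finger_gap: 0.0699
finger_force: 0.0
```

```bash
python3 - <<'E'
from h import *
s=robot.get_state(); print(s["eef_pos"],s["ee_rot"])
t=robot.read_camera("top");d=robot.read_camera("side")
o=np.zeros((600,800,3),np.uint8)
o[:,:395]=cv2.resize(t[145:260,250:326],(395,600)); o[:,400:]=cv2.resize(d[100:214,250:326],(400,600))
cv2.imwrite("pics/c9.png",o)
E
```

```text
[0.6090119  0.23038842 0.31795027] [-1.79929179e+02 -5.83105189e-02  8.83864510e+01]
```

View pics/c9.png

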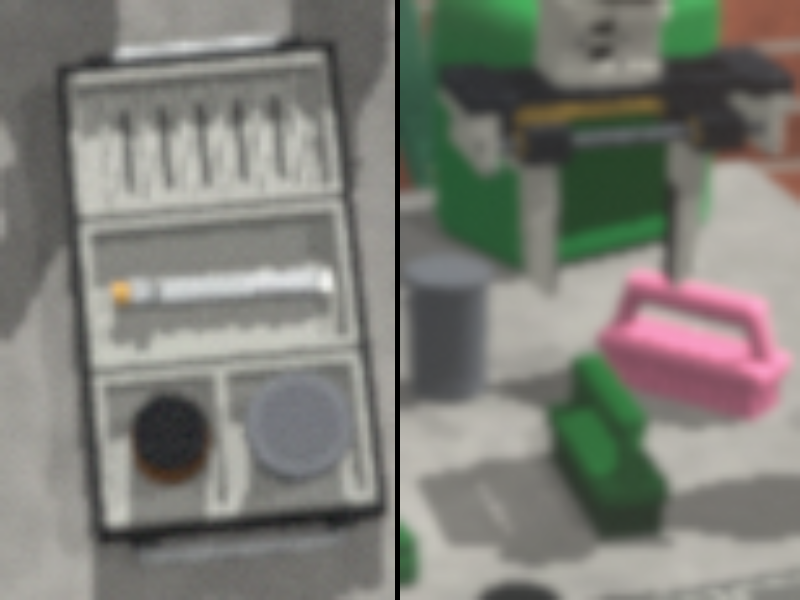

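The gauge lies flat in the plain bay, from (273,201) to (313,199). The green tyre brush stands under the open fingers, and the pink look-alike is clear of it. Descending.

Request:
step_arm(rows=[{"x": -0.004,"y": 0.001,"z": 0.03,"wx": 0.0,"wy": 0.0,"wz": 0.0,"claw": 0.5},{"x": -0.004,"y": 0.001,"z": 0.065,"wx": 0.0,"wy": 0.0,"wz": 0.0,"claw": 0.5},{"x": -0.004,"y": 0.001,"z": 0.085,"wx": 0.0,"wy": 0.0,"wz": 0.0,"claw": 0.5},{"x": -0.004,"y": 0.001,"z": 0.085,"wx": 0.0,"wy": 0.0,"wz": 0.0,"claw": 0.3},{"x": -0.004,"y": 0.001,"z": 0.085,"wx": 0.0,"wy": 0.0,"wz": 0.0,"claw": -0.1}])

```text
time: 18.15
eef_pos: [0.6109, 0.2209, 0.2353]
ee_rot: [179.9, -0.0, 88.0]
wrist_force: [0.1, 0.2, -0.6]
finger_gap: 0.055
finger_force: 0.0
```

Request:
step_arm(rows=[{"x": 0.0,"y": 0.0,"z": 0.0,"wx": 0.0,"wy": 0.0,"wz": 0.0,"claw": -0.4},{"x": 0.0,"y": 0.0,"z": 0.0,"wx": 0.0,"wy": 0.0,"wz": 0.0,"claw": -0.8},{"x": 0.0,"y": 0.0,"z": 0.0,"wx": 0.0,"wy": 0.0,"wz": 0.0,"claw": -0.8},{"x": 0.0,"y": 0.0,"z": 0.0,"wx": 0.0,"wy": 0.0,"wz": 0.0,"claw": -0.8},{"x": 0.0,"y": 0.0,"z": 0.0,"wx": 0.0,"wy": 0.0,"wz": 0.0,"claw": -0.8}], force=30)

```text
time: 18.77
eef_pos: [0.6104, 0.2217, 0.2346]
ee_rot: [180.0, -0.0, 88.1]
wrist_force: [-1.2, 0.3, 3.6]
finger_gap: 0.0221
finger_force: 29.8
```

Request:
step_arm(rows=[{"x": 0.0,"y": 0.0,"z": -0.04,"wx": 0.0,"wy": 0.0,"wz": 0.0,"claw": -0.8},{"x": 0.0,"y": 0.0,"z": -0.08,"wx": 0.0,"wy": 0.0,"wz": 0.0,"claw": -0.8},{"x": -0.05,"y": 0.011,"z": -0.08,"wx": 0.0,"wy": 0.0,"wz": -0.02,"claw": -0.8},{"x": -0.1,"y": 0.022,"z": -0.08,"wx": 0.0,"wy": 0.0,"wz": -0.043,"claw": -0.8},{"x": -0.15,"y": 0.033,"z": -0.08,"wx": 0.0,"wy": 0.0,"wz": -0.043,"claw": -0.8}])

```text
time: 19.4
eef_pos: [0.6384, 0.0692, 0.3143]
ee_rot: [180.0, 0.0, 92.0]
wrist_force: [-0.0, 0.4, -1.3]
finger_gap: 0.0219
finger_force: 29.9
```

Request:
step_arm(rows=[{"x": -0.04,"y": 0.011,"z": 0.0,"wx": 0.0,"wy": 0.0,"wz": 0.0,"claw": -0.8},{"x": -0.08,"y": 0.022,"z": 0.0,"wx": 0.0,"wy": 0.0,"wz": 0.0,"claw": -0.8},{"x": -0.098,"y": 0.027,"z": 0.0,"wx": 0.0,"wy": 0.0,"wz": 0.0,"claw": -0.8},{"x": -0.098,"y": 0.027,"z": 0.02,"wx": 0.0,"wy": 0.0,"wz": 0.0,"claw": -0.8},{"x": -0.098,"y": 0.027,"z": 0.04,"wx": 0.0,"wy": 0.0,"wz": 0.0,"claw": -0.8}])

```text
time: 20.02
eef_pos: [0.6681, -0.0244, 0.2724]
ee_rot: [-179.9, -0.1, 92.0]
wrist_force: [-1.1, -0.4, -2.1]
finger_gap: 0.0219
finger_force: 29.9
```

```bash
python3 - <<'E'
from h import *
s=robot.get_state(); print(s["eef_pos"],s["ee_rot"])
d=robot.read_camera("side")
cv2.imwrite("pics/c10.png",cv2.resize(d[170:275,245:375],(780,630))[:600])
E
```

```text
[ 0.6680987  -0.02435328  0.2723864 ] [-1.79927582e+02 -7.80640859e-02  9.20465525e+01]
```

View pics/c10.png

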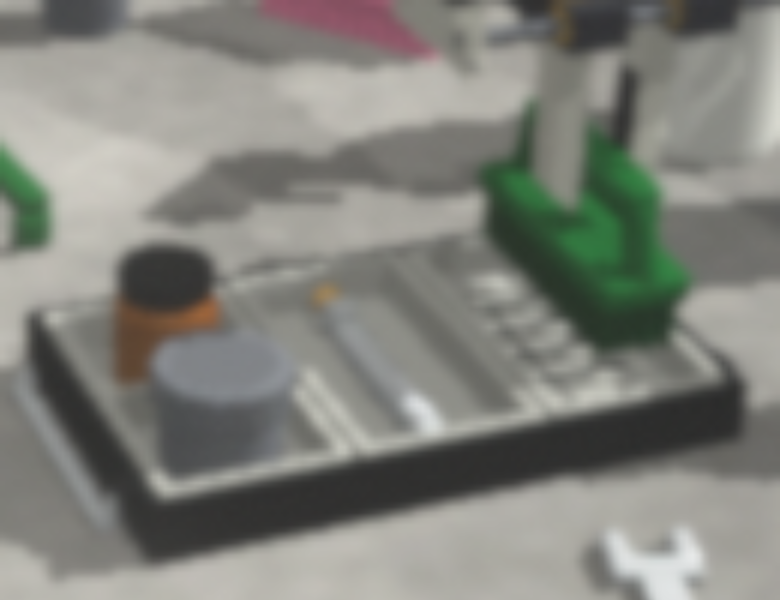

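```bash
python3 - <<'E'
from h import *
for p in((690,280),(600,312),(485,180)): print(p,plane("side",245+p[0]/6-.4,170+p[1]/6-.4,.074)[:2])
for p in((722,375),(545,410),(740,375),(440,245)): print("rim",p,plane("side",245+p[0]/6-.4,170+p[1]/6-.4,.03)[:2])
E
```

```text
(690, 280) [ 0.68496524 -0.08655076]
(600, 312) [ 0.63607247 -0.09956299]
(485, 180) [0.63993948 0.02305101]
rim (722, 375) [ 0.70043718 -0.09678868]
rim (545, 410) [ 0.61510279 -0.09956771]
rim (740, 375) [ 0.70789744 -0.09908839]
rim (440, 245) [0.63060016 0.04545857]
```

```bash
python3 - <<'E'
from h import *
d=robot.read_camera("side");t=robot.read_camera("top")
def m(im,b):
    h=cv2.cvtColor(im,cv2.COLOR_BGR2HSV); k=((h[...,0]>40)&(h[...,0]<85)&(h[...,1]>90)).astype(np.uint8)
    z=np.zeros_like(k);z[b[1]:b[3],b[0]:b[2]]=k[b[1]:b[3],b[0]:b[2]]; return z
k=m(d,(300,150,375,240)); ys,xs=np.nonzero(k); print("side: left",xs.min(),ys[xs==xs.min()].mean(),"right",xs.max(),ys[xs==xs.max()].mean(),"bottom",ys.max(),xs[ys==ys.max()].mean())
k=m(t,(240,120,340,190)); ys,xs=np.nonzero(k); print("top n",len(xs), xs.min() if len(xs) else "",xs.max() if len(xs) else "", ys.min() if len(xs) else "",ys.max() if len(xs) else "")
a=np.radians(92);ux=np.array([np.cos(a),np.sin(a)]);uy=np.array([-ux[1],ux[0]]);
for cy in(-.0195,-.030):
  c=np.array([.668,cy])
  for sx in(1,-1):
    for sy in(1,-1):
      p=c+sx*.063*ux+sy*.022*uy; print(cy,p.round(3),"top",proj("side",[*p,.0738]),"bot",proj("side",[*p,.0378]), "T:",proj("top",[*p,.0738]))
E
```

```text
side: left 326 200.0 right 358 217.0 bottom 222 346.0
top n 72 293 308 155 169
-0.0195 [0.644 0.043] top [323.7 196.3] bot [322.8 207.8] T: [266.  171.3]
-0.0195 [0.688 0.044] top [337.9 194.1] bot [336.8 205.4] T: [264.8 156.7]
-0.0195 [ 0.648 -0.083] top [346.  217.8] bot [344.6 230. ] T: [309.8 167.6]
-0.0195 [ 0.692 -0.082] top [361.2 215. ] bot [359.6 227.1] T: [308.3 153.1]
-0.03 [0.644 0.032] top [325.3 198. ] bot [324.4 209.5] T: [269.7 171.1]
-0.03 [0.688 0.034] top [339.6 195.7] bot [338.4 207.1] T: [268.4 156.5]
-0.03 [ 0.648 -0.094] top [347.9 219.8] bot [346.5 232.1] T: [313.5 167.5]
-0.03 [ 0.692 -0.092] top [363.2 217. ] bot [361.6 229.1] T: [312.  152.9]
```

Request:
step_arm(rows=[{"x": -0.006,"y": -0.0115,"z": 0.0,"wx": 0.0,"wy": 0.0,"wz": 0.0,"claw": -0.8},{"x": -0.006,"y": -0.0115,"z": 0.0,"wx": 0.0,"wy": 0.0,"wz": 0.0,"claw": -0.8},{"x": -0.006,"y": -0.0115,"z": 0.008,"wx": 0.0,"wy": 0.0,"wz": 0.0,"claw": -0.8},{"x": -0.006,"y": -0.0115,"z": 0.016,"wx": 0.0,"wy": 0.0,"wz": 0.0,"claw": -0.8},{"x": -0.006,"y": -0.0115,"z": 0.02,"wx": 0.0,"wy": 0.0,"wz": 0.0,"claw": -0.8}])

```text
time: 20.8
eef_pos: [0.6573, -0.0328, 0.2535]
ee_rot: [-180.0, -0.0, 91.9]
wrist_force: [1.1, 0.8, -0.9]
finger_gap: 0.0217
finger_force: 29.9
```

Request:
step_arm(rows=[{"x": 0.0,"y": 0.0,"z": 0.0,"wx": 0.0,"wy": 0.0,"wz": 0.0,"claw": -0.8},{"x": 0.0,"y": 0.0,"z": 0.001,"wx": 0.0,"wy": 0.0,"wz": 0.0,"claw": -0.8},{"x": 0.0,"y": 0.0,"z": 0.002,"wx": 0.0,"wy": 0.0,"wz": 0.0,"claw": -0.8},{"x": 0.0,"y": 0.0,"z": 0.003,"wx": 0.0,"wy": 0.0,"wz": 0.0,"claw": -0.8},{"x": 0.0,"y": 0.0,"z": 0.003,"wx": 0.0,"wy": 0.0,"wz": 0.0,"claw": -0.8}])

```text
time: 21.42
eef_pos: [0.6573, -0.0329, 0.2514]
ee_rot: [180.0, 0.0, 91.9]
wrist_force: [0.0, -0.3, -2.2]
finger_gap: 0.0218
finger_force: 29.9
```

Request:
step_arm(rows=[{"x": 0.001,"y": 0.0,"z": 0.001,"wx": 0.0,"wy": 0.0,"wz": 0.0,"claw": -0.8},{"x": 0.001,"y": 0.0,"z": 0.002,"wx": 0.0,"wy": 0.0,"wz": 0.0,"claw": -0.8},{"x": 0.001,"y": 0.0,"z": 0.003,"wx": 0.0,"wy": 0.0,"wz": 0.0,"claw": -0.8},{"x": 0.001,"y": 0.0,"z": 0.003,"wx": 0.0,"wy": 0.0,"wz": 0.0,"claw": -0.8},{"x": 0.001,"y": 0.0,"z": 0.003,"wx": 0.0,"wy": 0.0,"wz": 0.0,"claw": -0.8}])

```text
time: 22.05
eef_pos: [0.6573, -0.0318, 0.2485]
ee_rot: [180.0, -0.0, 91.9]
wrist_force: [-0.6, 0.9, 1.8]
finger_gap: 0.0219
finger_force: 29.9
```

Light contact with the ribs. Opening and lifting.

Request:
step_arm(rows=[{"x": 0.0,"y": 0.0,"z": 0.0,"wx": 0.0,"wy": 0.0,"wz": 0.0,"claw": -0.4},{"x": 0.0,"y": 0.0,"z": 0.0,"wx": 0.0,"wy": 0.0,"wz": 0.0,"claw": 0.0},{"x": 0.0,"y": 0.0,"z": 0.0,"wx": 0.0,"wy": 0.0,"wz": 0.0,"claw": 0.0},{"x": 0.0,"y": 0.0,"z": -0.04,"wx": 0.0,"wy": 0.0,"wz": 0.0,"claw": 0.0},{"x": 0.0,"y": 0.0,"z": -0.09,"wx": 0.0,"wy": 0.0,"wz": 0.0,"claw": 0.0}])

```text
time: 22.68
eef_pos: [0.6571, -0.0319, 0.3383]
ee_rot: [-179.9, 0.0, 91.9]
wrist_force: [-0.1, 0.8, 0.1]
finger_gap: 0.0466
finger_force: 0.0
```

Request:
step_arm(rows=[{"x": 0.06,"y": 0.0,"z": -0.04,"wx": 0.0,"wy": 0.0,"wz": 0.0,"claw": 0.0},{"x": 0.12,"y": 0.0,"z": -0.04,"wx": 0.0,"wy": 0.0,"wz": 0.0,"claw": 0.0},{"x": 0.18,"y": 0.0,"z": -0.04,"wx": 0.0,"wy": 0.0,"wz": 0.0,"claw": 0.0},{"x": 0.24,"y": 0.0,"z": -0.04,"wx": 0.0,"wy": 0.0,"wz": 0.0,"claw": 0.0},{"x": 0.29,"y": 0.0,"z": -0.04,"wx": 0.0,"wy": 0.0,"wz": 0.0,"claw": 0.0}])

```text
time: 23.3
eef_pos: [0.647, 0.2609, 0.3784]
ee_rot: [180.0, -0.0, 92.0]
wrist_force: [0.1, 0.1, 0.7]
finger_gap: 0.0469
finger_force: 0.0
```

```bash
python3 - <<'E'
from h import *
s=robot.get_state(); print(s["eef_pos"],s["wrist_force"])
t=robot.read_camera("top");d=robot.read_camera("side")
o=np.zeros((600,800,3),np.uint8)
o[:,:395]=cv2.resize(t[145:260,250:326],(395,600)); o[:,400:]=cv2.resize(d[160:275,245:375],(400,354))if 0 else cv2.copyMakeBorder(cv2.resize(d[160:275,245:375],(400,354)),0,246,0,0,cv2.BORDER_CONSTANT)
cv2.imwrite("pics/c11.png",o)
E
```

```text
[0.64696591 0.26088862 0.37836079] [0.08330204 0.11681838 0.68521277]
```

View pics/c11.png

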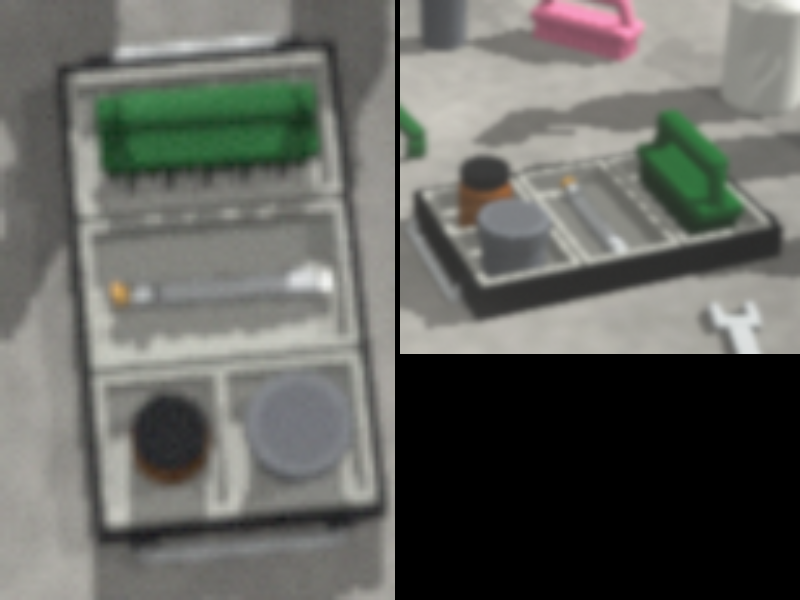

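All four items are in their bays: the brush sits level in the ribbed bay at about top pixel (290,169), the gauge is flat, and the jar and tub are upright. The gripper is clear, so I'm handing in.

```bash
python3 -c "
from rig import robot
print(robot.job_done())"
```

```text
the job is handed in; nothing more can be done
None
```

The caddy is packed and the job is handed in at about 23 s of the 104 s allowed: wax tub in the big cell, jar in the small cell, tyre brush on the ribbed insert, gauge on the plain insert, look-alikes not touched; no verdict came back.

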